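Lock a levelling screw with its jam nut

TASK

The apparatus has been levelled; now lock its slack levelling screw, the one nearest the robot. Put the tee key on the screw's square head with its long arm up against the apparatus's leg so that the screw cannot turn, push the jam nut's red lever clockwise (seen from above) until the nut is firmly tight but not forced, then lift the key off and stand it upright back on the blue mat. The screw must keep its setting, and leave everything else on the bench alone.

Things in the scene. Friction and masses are not known exactly. Their poses are not given: they have to be found in the camera images.
- apparatus: black box on four legs on a grey levelling base, fixed. Origin: on the bench, on the axis of the slack levelling screw, z up. Base and lugs reach 44 mm up; the lug under this screw has 32 mm radius. Legs begin at y = -105 mm, the box (170 to 270 mm high, lid to 320) at y = -147 mm. The three other levelling screws, with the same nuts and levers (next at x = 220 mm, y = 0), are locked and fixed
- leg_face (a point): point 105 mm above the bench on the leg that takes the key's arm (40 mm square, 50 to 210 mm high), at x = -9, y = -125 mm of the apparatus, in the face towards its +x, which spans y = -105 to -145 mm. With the key on the screw and the key's +x along the apparatus's -y, the long arm's side is 4 mm from this face and touches it after 0.03 rad clockwise
- screw_head (a point): centre of the flat top of the slack screw's square head, 95 mm above the bench. Head 22 mm square, 20 mm tall, top edges chamfered (3 mm in, 4 mm down). At the setting its sides are parallel to the apparatus's x and y; this point's axes turn with the screw. Below it the 20 mm thread, and the nut (30 mm across flats, 47 to 60 mm high)
- screw (a joint): turn of the levelling screw in rad, positive clockwise seen from above; reads 0 at its setting, where it starts. It turns easily (0.12 N m): unless held it is carried round with the nut. Held by the key it still gives some 0.16 rad (play and spring of the key on the head and leg); up to 0.26 rad (15 degrees) either way the setting counts as kept
- nut (a joint): turn of the jam nut on the screw in rad, positive clockwise (tightening). It starts slack at -0.8 to -0.4 and drags with 0.45 N m (4.7 N at lever_grip); at 0 it is just down on its spring washer
- washer (a joint): how far the nut has been turned past touching down, compressing its stiff spring washer, in rad: 0 to begin with, clockwise positive, 48 N m per rad on top of 0.5 N m. Tight is 0.010 to 0.027, that is 1.0 to 1.8 N m (10 to 19 N pushed squarely at lever_grip; aim for 14 N): go by the force, the reading is too coarse. Beyond that it is forced. Let go, it springs back to about 0.008 and stays
- lever_grip (a point): point in the red sleeve of the jam nut's lever, 95 mm from the screw's axis and 70 mm above the bench; x points outwards along the lever. Sleeve 15 mm thick, level, 66 to 110 mm from the axis; a 10 mm bar joins it to the nut. With the screw at its setting and the nut at 0 the lever points 0.35 rad clockwise of the apparatus's x axis
- key: steel tee key, 0.6 kg, balanced, standing on the mat, socket down. Origin: centre of its underside. Hub 37 mm square, 38 mm tall; on top a 22 mm square grip stem from 38 to 85 mm; through the hub at 28 mm height a 10 mm bar: long arm 140 mm along +x, short arm 91 mm along -x with a 22 mm ball at its end. All sides parallel to its x and y. Seated on the screw its underside is 77 mm above the bench
- key_socket (a point): centre of the socket's roof in the key, 18 mm above its underside. The socket is 23.6 mm square, open below, sides parallel to the key's x and y: on the head the key can turn 0.07 rad either way before it binds
- key_grip (a point): middle of the key's grip stem, 64 mm above its underside
- tool_mat: blue mat, 260 mm (its x) by 200 mm (its y), 3 mm thick, fixed on the bench; origin under its centre, on the bench. The key starts on it
- spanner: steel spanner, 170 mm long, 8 mm thick, lying on the mat along its y; leave alone
- tube_rack: green tube rack, 75 x 130 x 67 mm; leave alone
- reagent_bottle: amber bottle with blue cap, 68 mm wide, 150 mm tall; leave alone
- slide_carton: open cardboard carton, 90 x 140 x 45 mm; leave alone
- beaker: white beaker, 72 mm wide, 85 mm tall; leave alone
- spirit_level: aluminium spirit level, 22 x 120 x 26 mm; leave alone
- tip_box: box of pipette tips with teal lid, 87 x 122 x 64 mm; leave alone
Things that resemble listed ones, but are neither listed nor needed, are in the scene too. Of the things shaped like the key, the steel one is meant.

How it is judged:
By the outcome, as a careful person would: the job done as asked, in the order asked, and still so for the second after the job is handed in, with the robot touching nothing.
It also fails if it takes over 72 s, if anything falls off the work surface, if the arm or the gripper's body presses on something with over 40 N, if the wrist force passes 120 N, or if a joint passes its speed limit or range.

ROBOT

A 6-joint arm with a two-finger parallel gripper is mounted at the origin on the work surface. World frame = base frame: x ahead of the robot, y to its left, z up, the work surface at z = 0. Lengths are in m, angles in rad, forces in N, time in s.
With the tool pointing down it reaches from about 0.225 to 0.725 m from the base axis. Payload 3.1 kg.
Tool frame: the origin (TCP) lies at the very end of the fingers, on their centre line; the grasp point (between the pads) lies 19 mm behind it; z points along the fingers, y is the direction in which the jaws open and shut (so a half turn about z gives the same grasp; the last joint's range is limited). The gripper opens to 85 mm and grips with 20 to 120 N. Pads are 22 mm wide; open, the fingers measure 114 mm over their backs; the gripper's body (76 mm by 85 mm) begins 54 mm behind the grasp point. The pads swing forward as they close: fully open they stand 13 mm farther back than shut.
Start: joints at [1.161, 0.048, 0.099, 1.622, 0, 1.443], TCP at [0.146, 0.504, 0.231] pointing down, gripper open.
Joint ranges: [-2.91, 2.91], [-0.99, 1.94], [-1.21, 1.42], [-2.12, 2.29], [-1.49, 1.47], [-3.14, 3.14]. Speed limits (rad/s): [2.79, 2.79, 3.14, 3.14, 3.14, 3.14].

INTERFACE

Orientations are given as a unit quaternion [w, x, y, z].
In Python, from bench import r gives the robot as it stands. Calls block until the motion is done:
- r.move_to(position, orientation): joint-space move of the TCP to a pose.
- r.line_to(position, rot=None, feed=0.15, f_stop=None): straight line of the TCP; rot=None keeps the orientation; feed is the mean speed in m/s. With f_stop (N) it stops when the force on the tool has changed by that much, and returns True; else False.
- r.movej(angles): joint-space move.
- r.move_gripper(opening, grasp_force=None): opening from 0.0 (shut) to 1.0 (fully open); grasp_force is the grip in N (None keeps the last); returns when the fingers have stopped.
- r.sleep(seconds).
- r.inverse_kinematics(position, orientation): joint angles nearest the present ones, or None.
- r.camera(name): name is "side" or "top"; returns (picture, depth): 400x640x3 uint8, blue, green, red; 400x640 float32, m along the optical axis (not along the pixel's ray), 0 where there is no reading.
- r.calibration(name): a dict with "fx", "fy", "cx", "cy" (pixels), "rvec" (rotation vector, rad) and "tvec" (3), from world to camera coordinates, as OpenCV has them. Camera axes: x right, y down, z forward; pixel columns grow to the right and rows downward; lengths in m; the calibration is good to about 2 mm. A picture is of the moment at which its call begins. calibration takes no time and is no camera call.
A pose or a line that the arm cannot do raises r.Unreachable and nothing moves.
- r.finish_job(): hands the job in, once; it reports no verdict.
Trained networks look in the newest picture that a camera, given by its name, has taken for a name from the list of things; names that differ only in an ending like _2 or _b are one class to them, and where a whole thing is asked for, a point or a joint stands for the part that bears it (a point fixed in the world has none). Each returns a list of dicts, best first, with "p" (0 to 1); they miss things now and then, are a little off and sometimes report something else, mostly with a low value. They report only what shows in the picture. A call takes as long as a camera call. They do not tell look-alikes from the thing itself.
- r.boxes_of(camera, target): "at" ([row, column] in pixels, amid what is visible of it).
- r.pinpoint(camera, target): "at" ([row, column] in pixels: a listed point, or the origin of a listed thing).
Readings, each from a call of its own:
- r.read_time_s(): time.
- r.read_joint_pos(): joint angles.
- r.read_qvel(): joint speeds.
- r.read_effort(): joint torques, N m.
- r.read_tool_pos(): TCP position.
- r.read_orientation(): TCP orientation.
- r.read_ft_force(): force on the tool from outside, world axes, zero at the start.
- r.read_ft_torque(): the same for the moment, N m.
- r.read_gripper_width(): opening from 0.0 (shut) to 1.0 (fully open).
Only numpy, scipy, OpenCV 4.12 (cv2) and the standard library are available. Lean on these libraries where they do the work, as an engineer would, in place of code of your own. Each camera call takes 0.05 s, during which the arm holds its last target.

## Working session

There is one attempt and no reset: what is moved stays moved. The work goes in short steps, each a Python script; the robot and the scene stay as the last script left them, time stands still between calls to the robot, and variables do not carry over. Pictures are saved under pics/ and viewed, and the job is handed in when it is done.

```bash
ls; mkdir -p pics; cat > h.py <<'E'
import numpy as np, cv2
from bench import r
from scipy.spatial.transform import Rotation as R
def cam(n):
    c=r.calibration(n); Rm=cv2.Rodrigues(np.array(c["rvec"],float))[0]; t=np.array(c["tvec"],float).ravel()
    return c,Rm,t
def ray(n,at,z):
    """world point on pixel ray at height z"""
    c,Rm,t=cam(n); d=Rm.T@np.array([(at[1]-c["cx"])/c["fx"],(at[0]-c["cy"])/c["fy"],1]); o=-Rm.T@t
    return o+d*(z-o[2])/d[2]
def dep(n,at,depth,k=0):
    c,Rm,t=cam(n); Z=depth[int(round(at[0])),int(round(at[1]))]
    return Rm.T@(np.array([(at[1]-c["cx"])/c["fx"]*Z,(at[0]-c["cy"])/c["fy"]*Z,Z])-t)
def proj(n,p):
    c,Rm,t=cam(n); q=Rm@np.array(p)+t
    return np.array([q[1]/q[2]*c["fy"]+c["cy"],q[0]/q[2]*c["fx"]+c["cx"]])
def cloud(n,depth):
    c,Rm,t=cam(n); v,u=np.mgrid[0:depth.shape[0],0:depth.shape[1]]
    P=np.stack([(u-c["cx"])/c["fx"]*depth,(v-c["cy"])/c["fy"]*depth,depth],-1)
    return (P-t)@Rm
def down(yaw):
    """tool z down, tool y axis along world direction yaw"""
    y=np.array([np.cos(yaw),np.sin(yaw),0]); z=np.array([0,0,-1.]); x=np.cross(y,z)
    q=R.from_matrix(np.stack([x,y,z],1)).as_quat(); return np.array([q[3],q[0],q[1],q[2]])
E
python3 - <<'E'
from h import *
for n in ("top","side"):
    p,d=r.camera(n); cv2.imwrite(f"pics/{n}0.png",p); np.save(f"{n}0.npy",d)
    for t in ("key","key_grip","key_socket","screw_head","lever_grip","leg_face","tool_mat","apparatus","spanner"):
        print(n,t,[(np.round(x["at"]).tolist(),round(x["p"],2)) for x in r.pinpoint(n,t)][:5])
print(r.read_time_s(), r.read_orientation())
E
```

```text
pics
top key [([197.0, 269.0], 0.79), ([302.0, 273.0], 0.69), ([270.0, 476.0], 0.66)]
top key_grip [([196.0, 266.0], 0.88), ([305.0, 271.0], 0.78), ([269.0, 484.0], 0.77), ([169.0, 447.0], 0.42)]
top key_socket [([299.0, 274.0], 0.83), ([196.0, 266.0], 0.79), ([268.0, 480.0], 0.61)]
top screw_head [([170.0, 393.0], 0.94)]
top lever_grip [([136.0, 377.0], 0.79)]
top leg_face [([169.0, 446.0], 0.86)]
top tool_mat []
top apparatus [([179.0, 385.0], 0.78)]
top spanner [([151.0, 271.0], 0.61), ([102.0, 269.0], 0.36)]
side key [([351.0, 286.0], 0.79), ([212.0, 239.0], 0.74), ([191.0, 314.0], 0.56)]
side key_grip [([180.0, 310.0], 0.87), ([344.0, 289.0], 0.68), ([202.0, 238.0], 0.59)]
side key_socket [([209.0, 236.0], 0.68), ([190.0, 313.0], 0.64), ([351.0, 287.0], 0.6)]
side screw_head [([245.0, 354.0], 0.66)]
side lever_grip [([238.0, 381.0], 0.68)]
side leg_face [([280.0, 373.0], 0.61)]
side tool_mat [([197.0, 327.0], 0.72), ([238.0, 384.0], 0.28)]
side apparatus [([265.0, 353.0], 0.74)]
side spanner [([242.0, 354.0], 0.39)]
1.0 [-5.92938793e-06  1.40439835e-01  9.90089215e-01  1.69479563e-06]
```

View pics/top0.png

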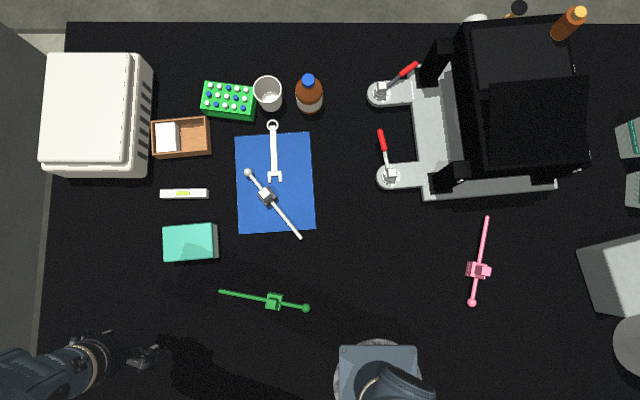

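View pics/side0.png

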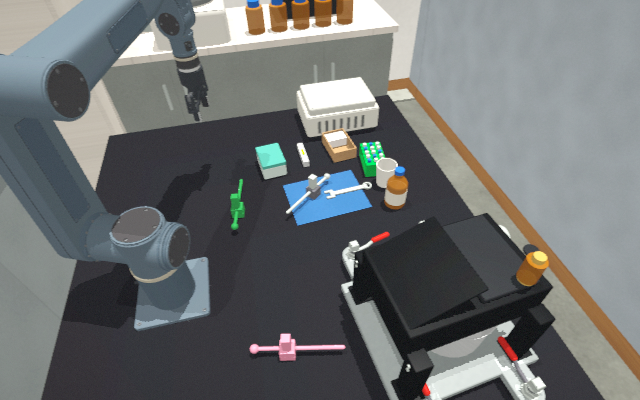

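The top view shows the steel key on the mat, with its hub at about (row 197, col 268), the ball at (172, 248) and the long arm's end at (238, 300). The slack screw is at about (172, 391), with its lever running up to (136, 381), and the leg is at (170, 450). The green and pink keys are decoys. Next I'll refine these positions with the depth image.

```bash
python3 - <<'E'
from h import *
p=cv2.imread("pics/top0.png"); d=np.load("top0.npy"); C=cloud("top",d)
cr=np.hstack([cv2.resize(p[120:260,225:325],None,fx=4,fy=4,interpolation=cv2.INTER_CUBIC),cv2.resize(p[60:200,365:465],None,fx=4,fy=4,interpolation=cv2.INTER_CUBIC)])
cv2.imwrite("pics/z0.png",cr)
ds=np.load("side0.npy")
# candidates
for n,at,z in [("top",(196,266),.067),("side",(180,310),.067),("top",(170,393),.095),("side",(245,354),.095),("top",(136,377),.07),("side",(238,381),.07),("top",(169,446),.105)]:
    print(n,at,ray(n,at,z).round(4))
print("cam",[(-cam(n)[1].T@cam(n)[2]).round(3) for n in("top","side")])
# cloud tops: head
for nm,(r0,r1,c0,c1),(z0,z1) in [("stem top",(170,215,250,290),(.080,.096)),("hub",(170,215,250,290),(.034,.05)),("head",(155,195,375,410),(.088,.1))]:
    S=C[r0:r1,c0:c1].reshape(-1,3); m=(S[:,2]>z0)&(S[:,2]<z1); S=S[m]; print(nm,len(S),S.mean(0).round(4) if len(S) else '',S.min(0).round(3) if len(S) else '',S.max(0).round(3) if len(S) else '')
# bar of key
S=C[160:245,235:310].reshape(-1,3); m=(S[:,2]>.02)&(S[:,2]<.045); B=S[m][:,:2]; 
v=cv2.fitLine(B.astype(np.float32),cv2.DIST_HUBER,0,.001,.001).ravel(); print("bar",len(B),v.round(4),np.degrees(np.arctan2(v[1],v[0])))
pr=(B-v[2:])@v[:2]; print(v[2:]+v[:2]*pr.min(),v[2:]+v[:2]*pr.max())
# red lever
hsv=cv2.cvtColor(p,cv2.COLOR_BGR2HSV); m=((hsv[...,0]<8)|(hsv[...,0]>172))&(hsv[...,1]>150)&(hsv[...,2]>80)
mm=np.zeros_like(m); mm[120:160,370:395]=1; S=C[m&mm.astype(bool)]; print("red",len(S),S.mean(0),S.min(0),S.max(0))
E
```

```text
top (196, 266) [0.4578 0.2757 0.067 ]
side (180, 310) [0.4552 0.2872 0.067 ]
top (170, 393) [ 0.518  -0.0313  0.095 ]
side (245, 354) [ 0.5106 -0.0347  0.095 ]
top (136, 377) [0.6093 0.0024 0.07  ]
side (238, 381) [ 0.6002 -0.0115  0.07  ]
top (169, 446) [ 0.5188 -0.1553  0.105 ]
cam [array([0.312, 0.144, 1.076]), array([ 0.288, -0.648,  0.932])]
stem top 85 [0.4627 0.2782 0.0884] [0.45  0.264 0.083] [0.477 0.292 0.092]
hub 230 [0.4632 0.2784 0.039 ] [0.417 0.236 0.034] [0.529 0.322 0.047]
head 86 [ 0.5123 -0.028   0.0944] [ 0.501 -0.039  0.088] [ 0.524 -0.017  0.099]
bar 443 [0.7741 0.6331 0.4485 0.2667] 39.27897
[0.35468631 0.18997075] [0.53293645 0.33575758]
red 146 [ 0.59912595 -0.00879175  0.07420477] [ 0.31163298 -0.03385021 -0.00345596] [0.65216352 0.14395948 1.07610518]
```

View pics/z0.png

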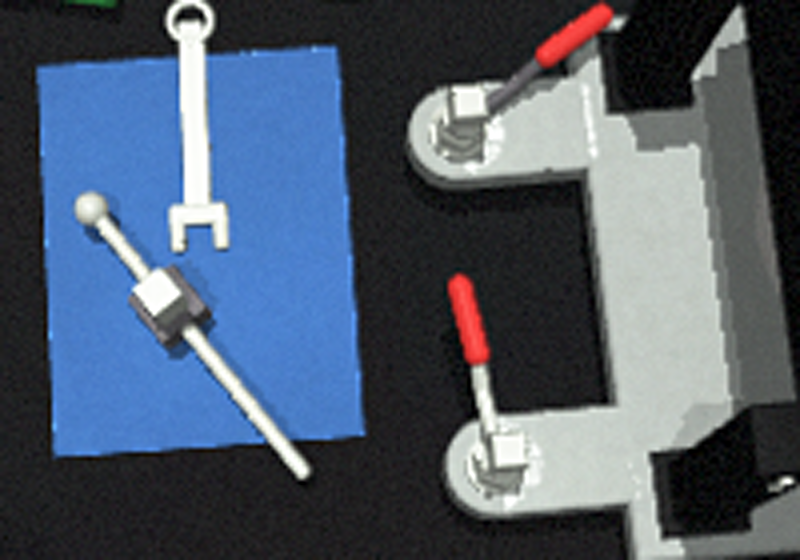

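```bash
python3 - <<'E'
from h import *
for n in("top","side"):
    d=np.load(n+"0.npy"); C=cloud(n,d); C=np.where((d>0)[...,None],C,-9)
    def sel(c,rad,z0,z1):
        return C[(np.hypot(C[...,0]-c[0],C[...,1]-c[1])<rad)&(C[...,2]>z0)&(C[...,2]<z1)]
    def rect(S):
        (c,s,a)=cv2.minAreaRect(S[:,:2].astype(np.float32)*1000); return np.round(c,1),np.round(s,1),round(a,1)
    for nm,c,z0,z1 in [("stemtop",(.463,.278),.085,.092),("stemtop",(.463,.278),.080,.096),("head",(.5125,-.028),.092,.098),("head",(.5125,-.028),.088,.101)]:
        S=sel(c,.03,z0,z1); print(n,nm,len(S),S.mean(0).round(4),np.median(S,0).round(4),rect(S))
    # second head
    S=sel((.732,-.005),.045,.088,.1); print(n,"head2",len(S),S.mean(0).round(4),rect(S)) if len(S) else print("none")
    # leg around
    S=sel((.50,-.15),.05,.06,.2);print(n,"leg",len(S), S.min(0).round(3),S.max(0).round(3)) if len(S) else 0
    S=sel((.463,.278),.2,.022,.034)
    if len(S):
        v=cv2.fitLine(S[:,:2].astype(np.float32),cv2.DIST_HUBER,0,.001,.001).ravel(); print(n,"bar",len(S),v.round(4),np.degrees(np.arctan2(v[1],v[0])), np.cross(v[:2],np.array([.463,.278])-v[2:]))
    # lever bits, z .062-.078
    S=sel((.5125,-.028),.12,.06,.082); S=S[(S[:,0]>.55)]
    if len(S): 
        v=cv2.fitLine(S[:,:2].astype(np.float32),cv2.DIST_HUBER,0,.001,.001).ravel(); print(n,"lever",len(S),v.round(4),np.degrees(np.arctan2(v[1],v[0])),S.min(0),S.max(0))
E
```

```text
top stemtop 81 [0.4629 0.2785 0.0885] [0.4622 0.2779 0.0886] (array([463.1, 278.6]), array([22.2, 21.8]), 40.6)
top stemtop 85 [0.4627 0.2782 0.0884] [0.4622 0.2779 0.0886] (array([462.9, 278.6]), array([22.3, 21.7]), 39.4)
top head 70 [ 0.5127 -0.0285  0.0949] [ 0.5129 -0.0285  0.095 ] (array([512.8, -28.6]), array([21.8, 20.9]), 6.9)
top head 86 [ 0.5123 -0.028   0.0944] [ 0.5127 -0.0281  0.0948] (array([513.1, -28.3]), array([22.9, 21.2]), 5.6)
top head2 82 [ 0.7306 -0.0074  0.0938] (array([731.5,  -7.7]), array([22.6, 22. ]), 11.6)
top leg 517 [ 0.473 -0.195  0.06 ] [ 0.545 -0.134  0.2  ]
top bar 292 [0.2915 0.9566 0.4508 0.3876] 73.05009 -0.04364823598573278
top lever 170 [ 0.9699  0.2435  0.5893 -0.0097] 14.092361 [ 0.55023211 -0.02305148  0.06002866] [0.6267038  0.00335907 0.0811154 ]
side stemtop 29 [0.4593 0.2791 0.0886] [0.46   0.2783 0.0888] (array([460.7, 279.8]), array([25.9, 19.5]), 52.4)
side stemtop 42 [0.4602 0.2774 0.0869] [0.4604 0.2773 0.0878] (array([459.9, 278.8]), array([25.8, 22.2]), 44.5)
side head 45 [ 0.5107 -0.0295  0.0948] [ 0.511  -0.0292  0.0949] (array([510.8, -29.2]), array([21., 20.]), 3.5)
side head 59 [ 0.51   -0.0303  0.0937] [ 0.5097 -0.0312  0.0944] (array([511.2, -28.5]), array([22. , 22.1]), 2.6)
side head2 7 [0.7241 0.0011 0.0937] (array([727.3,   1.5]), array([18.9,  4.6]), 3.0)
side leg 387 [ 0.472 -0.194  0.06 ] [ 0.51  -0.138  0.2  ]
side bar 178 [0.1879 0.9822 0.442  0.3676] 79.16836 -0.03744241881565519
side lever 118 [ 0.9823  0.1875  0.5893 -0.0121] 10.808181 [ 0.5512615  -0.02133032  0.06017357] [0.62468112 0.00376156 0.08105384]<stdin>:16: DeprecationWarning: Arrays of 2-dimensional vectors are deprecated. Use arrays of 3-dimensional vectors instead. (deprecated in NumPy 2.0)
```

```bash
cat >> h.py <<'E'
KEY=np.array([.4622,.2785]); KYAW=np.radians(39.5)-np.pi
SCR=np.array([.512,-.0288]); AYAW=.094
TYAW=AYAW-np.pi/2
E
python3 - <<'E'
from h import *
for off in (np.pi/2,-np.pi/2,0,np.pi):
    for nm,p,y in(("key",KEY,KYAW),("scr",SCR,TYAW)):
        for z in (.048,.25):
            q=r.inverse_kinematics([*p,z],down(y+off)); print(off,nm,z,None if q is None else np.round(q,2))
for a in (.3,-.256,-.45):
    p=SCR+.095*np.array([np.cos(a),np.sin(a)])
    for o in (0,np.pi/2): 
        q=r.inverse_kinematics([*p,.057],down(a+o)); print(a,o,None if q is None else np.round(q,2))
E
```

```text
1.5707963267948966 key 0.048 [ 0.42  0.13 -0.18  1.26  0.    2.87]
1.5707963267948966 key 0.25 [0.42 0.09 0.18 1.66 0.   2.87]
1.5707963267948966 scr 0.048 [-0.19  0.06 -0.26  1.26  0.    1.29]
1.5707963267948966 scr 0.25 [-0.19  0.02  0.11  1.66  0.    1.29]
-1.5707963267948966 key 0.048 [ 0.42  0.13 -0.18  1.26  0.   -0.27]
-1.5707963267948966 key 0.25 [ 0.42  0.09  0.18  1.66  0.   -0.27]
-1.5707963267948966 scr 0.048 [-0.19  0.06 -0.26  1.26  0.   -1.85]
-1.5707963267948966 scr 0.25 [-0.19  0.02  0.11  1.66  0.   -1.85]
0 key 0.048 [ 0.42  0.13 -0.18  1.26  0.   -1.84]
0 key 0.25 [ 0.42  0.09  0.18  1.66  0.   -1.84]
0 scr 0.048 [-0.19  0.06 -0.26  1.26  0.    2.86]
0 scr 0.25 [-0.19  0.02  0.11  1.66  0.    2.86]
3.141592653589793 key 0.048 [ 0.42  0.13 -0.18  1.26  0.    1.3 ]
3.141592653589793 key 0.25 [0.42 0.09 0.18 1.66 0.   1.3 ]
3.141592653589793 scr 0.048 [-0.19  0.06 -0.26  1.26  0.   -0.28]
3.141592653589793 scr 0.25 [-0.19  0.02  0.11  1.66  0.   -0.28]
0.3 0 [-0.11  0.28  0.01  1.3   0.    1.16]
0.3 1.5707963267948966 [-0.11  0.28  0.01  1.3   0.   -0.41]
-0.256 0 [-0.2   0.29  0.02  1.31  0.    1.63]
-0.256 1.5707963267948966 [-0.2   0.29  0.02  1.31  0.    0.06]
-0.45 0 [-0.23  0.28  0.01  1.3   0.    1.79]
-0.45 1.5707963267948966 [-0.23  0.28  0.01  1.3   0.    0.22]
```

```bash
python3 - <<'E'
from h import *
o=down(KYAW-np.pi/2)
r.move_to([*KEY,.16],o)
r.line_to([*KEY,.048],feed=.12,f_stop=8)
print(r.read_tool_pos(), r.read_ft_force())
r.move_gripper(0.0,60)
print(r.read_gripper_width(), r.read_ft_force(), r.read_time_s())
p,d=r.camera("side"); cv2.imwrite("pics/s1.png",p[120:260,200:400].repeat(3,0).repeat(3,1))
E
```

```text
[0.4629547  0.27891419 0.04903449] [ 0.19450106 -0.15480141  0.15586823]
0.2481181392077292 [ 0.47741688 -0.5282198   2.05270141] 4.2
```

View pics/s1.png

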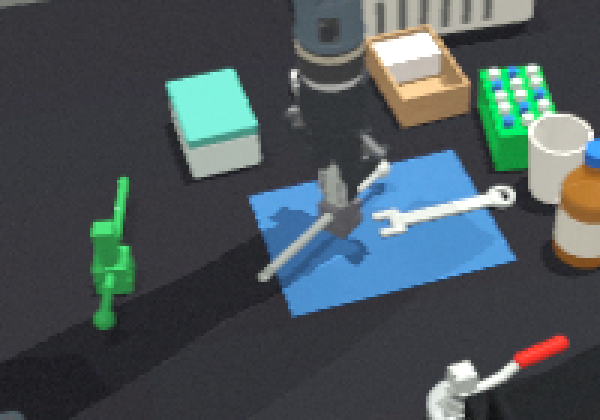

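The key is gripped: the jaws read 21 mm on the 22 mm stem, and the hub and bar sit at about (215, 340) in the crop. Next I lift it and hover over the screw.

```bash
python3 - <<'E'
from h import *
r.line_to([*KEY,.21],feed=.15)
print(r.read_ft_force(),r.read_ft_torque())
r.move_to([*SCR,.21],down(TYAW+.02-np.pi/2))
r.line_to([*SCR,.155],feed=.1)   # underside ~0.110
print(r.read_tool_pos(), r.read_gripper_width(), r.read_ft_force(),r.read_time_s())
for n in("top","side"):
    p,d=r.camera(n); cv2.imwrite(f"pics/{n}2.png",p); np.save(n+"2.npy",d)
    print(r.pinpoint(n,"key_socket"),r.pinpoint(n,"screw_head"))
a=cv2.imread("pics/top2.png")[110:230,340:490]; b=cv2.imread("pics/side2.png")[180:300,290:440]
cv2.imwrite("pics/z2.png",np.hstack([cv2.resize(x,None,fx=2.65,fy=4,interpolation=cv2.INTER_CUBIC) if 0 else cv2.resize(x,(400,320),interpolation=cv2.INTER_CUBIC) for x in(a,b)]))
E
```

```text
[-6.43045190e-03  4.35951164e-01 -6.79222394e+00] [-0.00918973  0.02488286  0.00158103]
[ 0.51224241 -0.02868723  0.15537462] 0.25047120159421704 [-0.69966061  0.22591549 -7.06567052] 7.6083
[{'at': [170.0, 393.1], 'p': 0.63}, {'at': [299.3, 274.7], 'p': 0.59}, {'at': [245.7, 195.6], 'p': 0.51}] [{'at': [165.9, 393.1], 'p': 0.54}, {'at': [168.5, 392.8], 'p': 0.54}]
[{'at': [209.5, 236.6], 'p': 0.87}, {'at': [350.7, 288.1], 'p': 0.84}, {'at': [235.5, 357.7], 'p': 0.79}] [{'at': [246.3, 354.5], 'p': 0.7}, {'at': [277.0, 372.7], 'p': 0.42}, {'at': [168.5, 271.0], 'p': 0.4}]
```

View pics/z2.png

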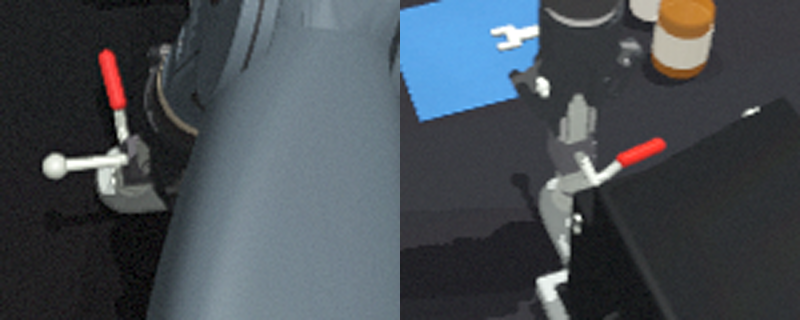

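```bash
python3 - <<'E'
from h import *
print(r.line_to([*SCR,.121],feed=.03,f_stop=10))
print(r.read_tool_pos(), r.read_ft_force(),r.read_ft_torque(),r.read_time_s())
E
```

```text
True
[ 0.51273371 -0.02895271  0.13428314] [ 4.15117689 -1.65161815 -4.10356596] [-0.14849974 -1.01605004 -0.02309263] 8.6167
```

```bash
python3 - <<'E'
from h import *
x,y,z=r.read_tool_pos()
b=np.array([-.7,.2])
c=np.array([x,y])
for i in range(6):
    f=np.array(r.read_ft_force()); c=c+np.clip((f[:2]-b)*.0003,-.0012,.0012)
    r.line_to([*c,z],feed=.03)
    s=r.line_to([*c,.121],feed=.03,f_stop=10)
    x,y,z=r.read_tool_pos(); print(s,c.round(4),np.round([x,y,z],4),np.round(r.read_ft_force(),1))
    if not s: break
print(r.read_time_s())
E
```

```text
True [ 0.5139 -0.0295] [ 0.5134 -0.0294  0.1222] [-0.9  1.1  6.1]
False [ 0.5139 -0.0293] [ 0.5142 -0.0293  0.1222] [-0.9 -0.   5.4]
9.8333
```

```bash
python3 - <<'E'
from h import *
for a in (0,-.02,-.04):
    r.move_to([.5140,-.0293,.1225],down(TYAW+a-np.pi/2))
    print(a,np.round(r.read_ft_torque(),3),np.round(r.read_ft_force(),1),np.round(r.read_tool_pos(),4))
r.move_gripper(.7)
p=r.read_tool_pos(); print(p, r.read_gripper_width())
r.line_to([p[0],p[1],.21],feed=.15)
r.move_to([.44,.10,.25],down(TYAW-np.pi/2))
print(r.read_time_s())
for n in("top","side"):
    p,d=r.camera(n); cv2.imwrite(f"pics/{n}3.png",p); np.save(n+"3.npy",d)
a=cv2.imread("pics/top3.png")[110:230,340:490]; b=cv2.imread("pics/side3.png")[180:300,290:440]
cv2.imwrite("pics/z3.png",np.hstack([cv2.resize(x,(400,320),interpolation=cv2.INTER_CUBIC) for x in(a,b)]))
E
```

```text
0 [ 0.084  0.242 -0.039] [-0.7  0.4  1.3] [ 0.5136 -0.0292  0.1222]
-0.02 [0.032 0.214 0.102] [-2.1  1.  -0.4] [ 0.5137 -0.0292  0.1222]
-0.04 [ 0.045 -0.204  0.668] [ 1.5 -0.4 -2.1] [ 0.5144 -0.0292  0.1223]
[ 0.5140408  -0.02938571  0.12263772] 0.6973114415774085
12.4333
```

View pics/z3.png

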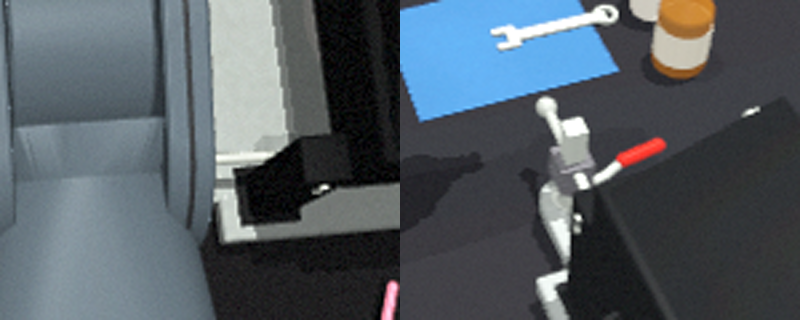

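The side view shows the key seated on the head, with its ball at (105, 545) in the crop. The top view shows the long arm against the leg's +x face at about (160, 240), and the 0.67 N m turning moment confirms contact. Next I push the lever.

```bash
cat >> h.py <<'E'
S2=np.array([.5138,-.0293])
def lp(a,e=.0185,rr=.095):
    u=np.array([np.cos(a),np.sin(a)]); n=np.array([-u[1],u[0]]); return S2+rr*u+e*n
def ft(a):  # tangential (clockwise push reaction is +n)
    f=np.array(r.read_ft_force()); return f[0]*-np.sin(a)+f[1]*np.cos(a), f
E
python3 - <<'E'
from h import *
r.move_gripper(0.0)
a=.241+.13
r.move_to([*lp(a),.23],down(a))
print(r.line_to([*lp(a),.058],feed=.12,f_stop=8), r.read_tool_pos())
r.sleep(.2); print("base",ft(a))
while a>-.15:
    a-=.06
    s=r.line_to([*lp(a),.058],rot=down(a),feed=.05,f_stop=8)
    t,f=ft(a); print(round(a,3),s,round(t,2),f.round(2),np.round(r.read_ft_torque(),2))
    if s: break
print(r.read_time_s())
p,d=r.camera("side"); cv2.imwrite("pics/s4.png",cv2.resize(p[180:300,290:440],(700,560),interpolation=cv2.INTER_CUBIC))
E
```

```text
False [0.59649133 0.02232831 0.05916796]
base (np.float64(-0.2581846611006849), array([ 0.0106126 , -0.27290404, -0.22486991]))
0.311 False 0.73 [ 0.2   0.83 -0.77] [-0.01  0.06 -0.02]
0.251 False -0.2 [ 0.31 -0.13  0.3 ] [-0.02  0.01 -0.03]
0.191 False -0.14 [-0.13 -0.17  0.13] [ 0.03  0.05 -0.01]
0.131 False 0.02 [-0.15 -0.    0.93] [ 0.11 -0.02  0.01]
0.071 False 3.79 [0.94 3.86 0.27] [ 0.65  0.13 -0.04]
0.011 False 4.36 [-0.46  4.35  0.32] [0.83 0.06 0.02]
-0.049 False 3.47 [ 0.63  3.44 -0.39] [ 0.76  0.1  -0.04]
-0.109 False 2.28 [-0.62  2.36 -0.07] [0.7  0.1  0.01]
-0.169 False 3.68 [ 0.5   3.64 -0.32] [0.7  0.16 0.03]
19.6167
```

View pics/s4.png

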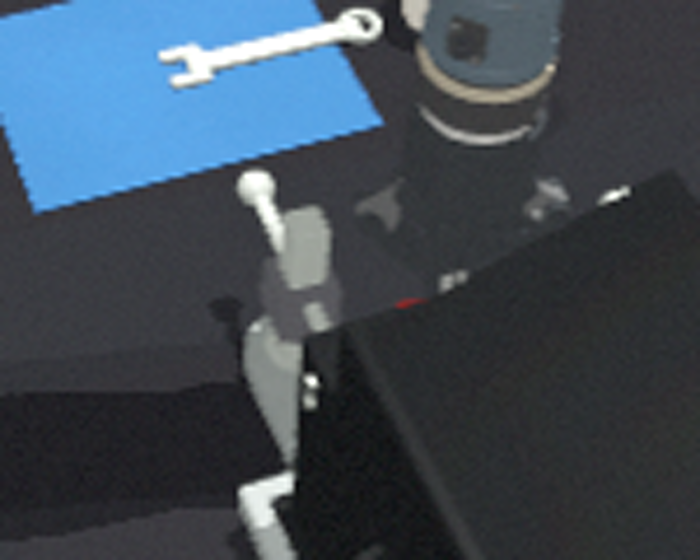

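```bash
python3 - <<'E'
from h import *
print(ray("side",(244.9,377.9),.075), r.read_tool_pos())
p,d=r.camera("top"); cv2.imwrite("pics/t4.png",cv2.resize(p[110:230,340:490],(700,560),interpolation=cv2.INTER_CUBIC))
print(S2+.066*np.array([np.cos(-.17),np.sin(-.17)]))
E
```

```text
[ 0.58140575 -0.03659777  0.075     ] [ 0.61042029 -0.02707494  0.05792725]
[ 0.57884859 -0.04046604]
```

View pics/t4.png

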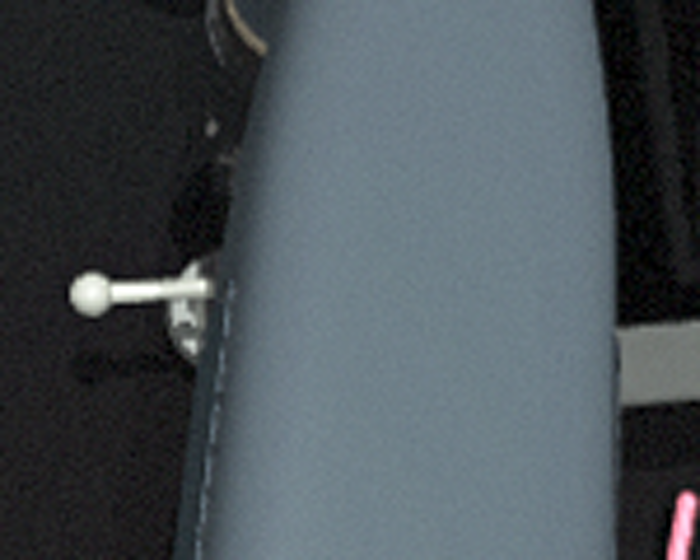

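```bash
python3 - <<'E'
from h import *
a=-.169; t0=r.read_time_s()
def avg(a,n=3):
    return np.mean([ft(a)[0] for _ in range(n)])
step=.02
for i in range(60):
    a-=step
    s=r.line_to([*lp(a),.058],rot=down(a),feed=.02,f_stop=9)
    t=avg(a); 
    print(round(a,4),s,round(t,2),round(np.degrees(0)+0,1),np.round(r.read_tool_pos()[:2],4))
    if s or t>7: break
print(r.read_time_s())
E
```

```text
-0.189 False 3.56 0.0 [ 0.6105 -0.0287]
-0.209 False 4.38 0.0 [ 0.6105 -0.0308]
-0.229 False 4.11 0.0 [ 0.6104 -0.0328]
-0.249 False 4.19 0.0 [ 0.6103 -0.0348]
-0.269 False 4.32 0.0 [ 0.6102 -0.0367]
-0.289 False 2.73 0.0 [ 0.61   -0.0387]
-0.309 False 3.88 0.0 [ 0.6098 -0.0406]
-0.329 False 3.67 0.0 [ 0.6096 -0.0425]
-0.349 False 3.95 0.0 [ 0.6093 -0.0444]
-0.369 False 4.63 0.0 [ 0.609  -0.0463]
-0.389 False 3.99 0.0 [ 0.6087 -0.0481]
-0.409 False 5.65 0.0 [ 0.6084 -0.0494]
-0.429 False 6.74 0.0 [ 0.6083 -0.0506]
-0.449 False 9.09 0.0 [ 0.6081 -0.0517]
23.2167
```

```bash
python3 - <<'E'
from h import *
a=-.449
def avg(n=4):
    return np.mean([r.read_ft_force() for _ in range(n)],0)
for i in range(16):
    a-=.012
    r.line_to([*lp(a),.058],rot=down(a),feed=.02,f_stop=9); r.sleep(.1)
    f=avg(); al=a+.15; fn=-f[0]*np.sin(al)+f[1]*np.cos(al)
    print(round(a,4),f.round(2),round(fn,2),np.round(r.read_tool_pos()[:2],4))
    if fn>13.4: break
print(r.read_time_s(), r.read_ft_torque())
p,d=r.camera("side"); cv2.imwrite("pics/s5.png",cv2.resize(p[180:300,290:440],(700,560),interpolation=cv2.INTER_CUBIC)); np.save("side5.npy",d)
E
```

```text
-0.461 [ 1.18 10.67 -1.77] 10.52 [ 0.608  -0.0523]
-0.473 [ 0.98 10.61 -2.15] 10.37 [ 0.6079 -0.0529]
-0.485 [ 2.71 11.34 -2.33] 11.6 [ 0.6078 -0.0536]
-0.497 [ 2.38 12.37 -1.79] 12.44 [ 0.6076 -0.0543]
-0.509 [ 3.67 13.32 -2.04] 13.76 [ 0.6074 -0.0549]
24.9667 [ 2.85769768 -0.65968835  0.03543251]
```

View pics/s5.png

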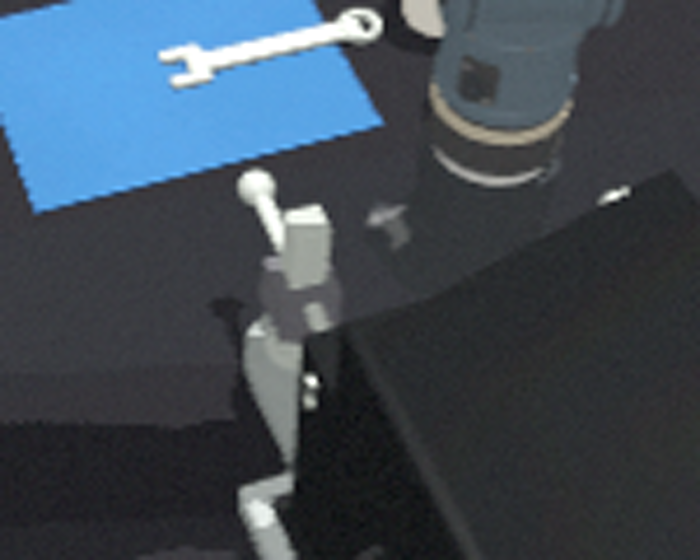

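```bash
python3 - <<'E'
from h import *
a=-.509
r.line_to([*lp(-.25),.058],rot=down(-.3),feed=.06)
print(r.read_ft_force())
p=r.read_tool_pos(); r.line_to([p[0],p[1],.23],feed=.2)
r.move_to([.40,.16,.25],down(TYAW-np.pi/2))
print(r.read_time_s())
for n in("top","side"):
    p,d=r.camera(n); cv2.imwrite(f"pics/{n}6.png",p); np.save(n+"6.npy",d)
    C=cloud(n,d); C=np.where((d>0)[...,None],C,-9)
    S=C[(np.hypot(C[...,0]-.513,C[...,1]+.029)<.025)&(C[...,2]>.157)&(C[...,2]<.168)]
    if len(S)>5: print(n,len(S),S.mean(0).round(4),cv2.minAreaRect(S[:,:2].astype(np.float32)*1000))
    hsv=cv2.cvtColor(p,cv2.COLOR_BGR2HSV); m=((hsv[...,0]<8)|(hsv[...,0]>172))&(hsv[...,1]>120)&(hsv[...,2]>60)
    S=C[m&(np.hypot(C[...,0]-.513,C[...,1]+.029)<.13)&(C[...,2]>.05)&(C[...,2]<.09)]
    if len(S)>5:
        q=S.mean(0); print(n,"lever",len(S),q,np.arctan2(q[1]-SCR[1],q[0]-SCR[0]))
a=cv2.imread("pics/top6.png")[110:230,340:490]; b=cv2.imread("pics/side6.png")[180:300,290:440]
cv2.imwrite("pics/z6.png",np.hstack([cv2.resize(x,(400,320),interpolation=cv2.INTER_CUBIC) for x in(a,b)]))
E
```

```text
[ 0.12843298  0.46508807 -0.75984757]
29.2417
top 98 [ 0.5133 -0.0278  0.1623] ((514.0338745117188, -28.122356414794922), (21.788148880004883, 21.99064826965332), 6.158951759338379)
top lever 131 [ 0.59277401 -0.06247717  0.07606111] -0.3950161758636086
side 62 [ 0.5111 -0.029   0.1618] ((511.2240295410156, -28.374427795410156), (22.395132064819336, 21.955297470092773), 6.590346336364746)
```

View pics/z6.png

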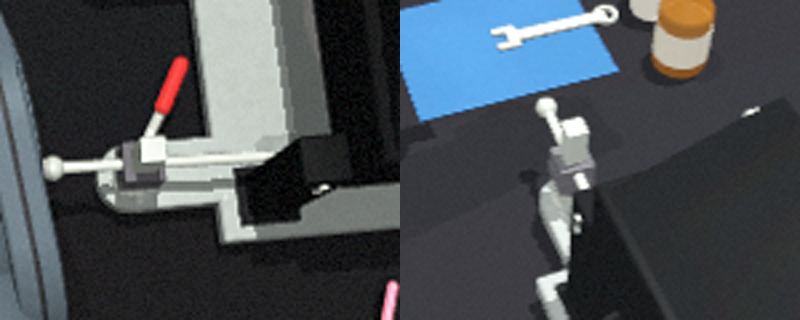

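```bash
python3 - <<'E'
from h import *
d=np.load("top6.npy"); C=cloud("top",d); C=np.where((d>0)[...,None],C,-9)
for z0,z1 in((.10,.116),(.097,.113)):
    m=(abs(C[...,0]-.513)<.03)&(C[...,2]>z0)&(C[...,2]<z1)&(C[...,1]>-.16)&(C[...,1]<.048)
    S=C[m]; S=S[(abs(S[:,1]+.029)>.024)]
    v=cv2.fitLine(S[:,:2].astype(np.float32),cv2.DIST_HUBER,0,.0005,.0005).ravel(); v[:2]*=-np.sign(v[1]); print(len(S),v,np.arctan2(v[1],v[0])-TYAW, S[:,1].min(),S[:,1].max())
q=r.inverse_kinematics([.514,-.0293,.1225],down(TYAW-.03-np.pi/2)); print(q)
E
```

```text
289 [ 0.05664089 -0.9983946   0.51284426 -0.03624431] -0.03732884 -0.1504527587333798 0.04745729134856884
273 [ 0.0557399  -0.99844533  0.515326   -0.08478323] -0.038231254 -0.1504527587333798 0.0472116946330755
[-0.18725546  0.02508064 -0.14052682  1.40518887  0.         -1.82205179]
```

The lever has moved clockwise to -0.49 rad in the apparatus frame. The key is still seated with its bar at -0.038 rad, touching the leg. Next I regrip the key and lift it straight off.

```bash
python3 - <<'E'
from h import *
o=down(TYAW-.038-np.pi/2)
r.move_gripper(.7)
r.move_to([.5138,-.0293,.23],o)
r.line_to([.5138,-.0293,.1225],feed=.1,f_stop=8)
print(r.read_tool_pos())
r.move_gripper(0.0,60)
print(r.read_gripper_width(),np.round(r.read_ft_force(),2),np.round(r.read_ft_torque(),2))
x,y,z=r.read_tool_pos()
for k in range(1,8):
    s=r.line_to([.5138,-.0293,z+.005*k],feed=.03,f_stop=20)
    print(s,np.round(r.read_tool_pos(),4),np.round(r.read_ft_force(),1),np.round(r.read_ft_torque(),2))
    if s: break
print(r.read_time_s())
E
```

```text
[ 0.51444169 -0.02942648  0.12345298]
0.25050069093390454 [ 0.53 -0.79  1.82] [-0.03  0.07  0.24]
True [ 0.5142 -0.0294  0.1237] [1.6 0.8 0.4] [-0.01 -0.33  0.22]
32.7
```

```bash
python3 - <<'E'
from h import *
x,y,z=r.read_tool_pos()
for k in range(1,9):
    s=r.line_to([.5138,-.0293,z+.004*k],feed=.02,f_stop=30)
    print(s,np.round(r.read_tool_pos(),4),np.round(r.read_ft_force(),1),np.round(r.read_ft_torque(),2))
    if s: break
print(r.read_time_s(),r.read_gripper_width())
E
```

```text
False [ 0.5141 -0.0294  0.1252] [ 5.9 -0.4 -9.9] [-0.18 -1.39  0.28]
False [ 0.5141 -0.0294  0.1288] [  5.6  -1.2 -11.4] [-0.23 -1.55  0.26]
False [ 0.5141 -0.0294  0.1332] [ 6.  -1.4 -9.6] [-0.15 -1.37  0.28]
False [ 0.5136 -0.0292  0.138 ] [ 3.7 -0.5 -8.5] [ 0.04 -1.08  0.56]
False [ 0.5136 -0.0287  0.1436] [ 4.7  0.4 -7.6] [ 0.49 -0.91  0.51]
False [ 0.5138 -0.0291  0.1481] [ 3.3  2.2 -6.4] [ 0.51 -0.77  0.41]
False [ 0.5139 -0.0294  0.1521] [ 4.3  1.7 -7.1] [ 0.41 -0.79  0.39]
False [ 0.5139 -0.0294  0.156 ] [ 4.3  0.8 -6.6] [ 0.26 -0.83  0.47]
35.5417 0.25163465494304
```

```bash
python3 - <<'E'
from h import *
r.line_to([.522,-.027,.160],rot=down(TYAW+.02-np.pi/2),feed=.05)
print(np.round(r.read_ft_force(),1))
r.line_to([.522,-.02,.23],feed=.15)
print(np.round(r.read_ft_force(),1),np.round(r.read_ft_torque(),2))
r.move_to([*KEY,.20],down(KYAW-np.pi/2))
r.line_to([*KEY,.065],feed=.12)
print(r.read_time_s(),r.read_tool_pos(),r.read_ft_force())
for n in("top","side"):
    p,d=r.camera(n); cv2.imwrite(f"pics/{n}7.png",p); np.save(n+"7.npy",d)
a=cv2.imread("pics/top7.png")[110:230,200:350]; b=cv2.imread("pics/side7.png")[130:250,250:400]
cv2.imwrite("pics/z7.png",np.hstack([cv2.resize(x,(400,320),interpolation=cv2.INTER_CUBIC) for x in(a,b)]))
E
```

```text
[-0.8 -0.7 -7.1]
[ 0.5  0.3 -6.7] [-0.03  0.05 -0.03]
39.1833 [0.46314965 0.27891353 0.06625039] [-0.27520006  0.79061018 -5.76914427]
```

View pics/z7.png

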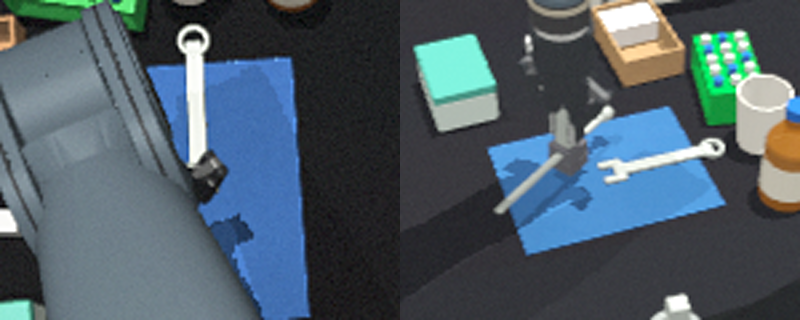

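View pics/top7.png

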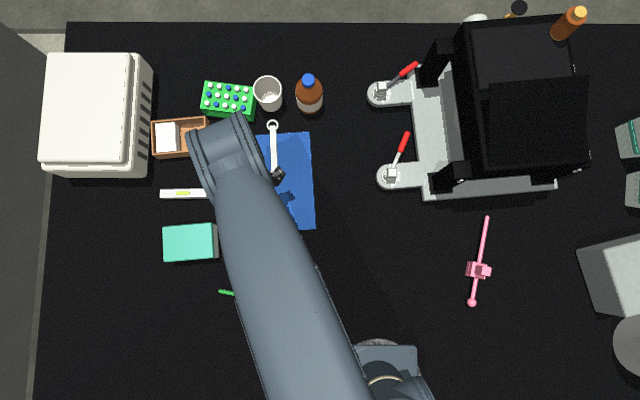

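The key is held level over the mat at its original place, about (150, 570) in the side crop. The screw is free and its lever points to (133, 406). Next I set the key down and check the head's angle.

```bash
python3 - <<'E'
from h import *
s=r.line_to([*KEY,.046],feed=.025,f_stop=5)
print(s,r.read_tool_pos(),np.round(r.read_ft_force(),1),np.round(r.read_ft_torque(),2))
r.move_gripper(.6); r.sleep(.2)
p=r.read_tool_pos(); r.line_to([*KEY,.20],feed=.15)
r.move_to([.30,.40,.25],down(KYAW-np.pi/2))
print(r.read_time_s())
for n in("top","side"):
    p,d=r.camera(n); cv2.imwrite(f"pics/{n}8.png",p)
    C=cloud(n,d); C=np.where((d>0)[...,None],C,-9)
    for nm,c,z0,z1 in [("stem",(.463,.2785),.080,.096),("head",(.5125,-.0285),.088,.101)]:
        S=C[(np.hypot(C[...,0]-c[0],C[...,1]-c[1])<.03)&(C[...,2]>z0)&(C[...,2]<z1)]
        if len(S)>5: print(n,nm,len(S),S.mean(0).round(4),[np.round(x,1) for x in cv2.minAreaRect(S[:,:2].astype(np.float32)*1000)])
    hsv=cv2.cvtColor(p,cv2.COLOR_BGR2HSV); m=((hsv[...,0]<8)|(hsv[...,0]>172))&(hsv[...,1]>120)&(hsv[...,2]>60)
    S=C[m&(np.hypot(C[...,0]-.513,C[...,1]+.029)<.13)&(C[...,2]>.05)&(C[...,2]<.09)]
    if len(S)>5:
        q=S.mean(0); print(n,"lever",len(S),q,np.arctan2(q[1]-SCR[1],q[0]-SCR[0]))
p=cv2.imread("pics/top8.png"); a=p[120:260,225:325]; b=p[140:200,365:425]; s=cv2.imread("pics/side8.png")[130:250,250:400]
cv2.imwrite("pics/z8.png",np.hstack([cv2.resize(x,None,fx=400/x.shape[0],fy=400/x.shape[0],interpolation=cv2.INTER_CUBIC) for x in(a,b)]))
E
```

```text
True [0.46181643 0.27836859 0.04928932] [-0.8 -0.   6.2] [-0.08 -0.11 -0.02]
42.5167
top stem 87 [0.461  0.2785 0.088 ] [array([461.2, 278.7]), array([21.7, 21.6]), np.float64(38.6)]
top head 92 [ 0.5128 -0.0281  0.0939] [array([513. , -28.3]), array([21.7, 22.2]), np.float64(88.3)]
top lever 131 [ 0.59386558 -0.06128282  0.07621938] -0.3777294599742155
side stem 44 [0.4579 0.2774 0.0867] [array([456.8, 279.5]), array([20.9, 24.6]), np.float64(48.9)]
side head 59 [ 0.5104 -0.0306  0.0935] [array([511. , -27.7]), array([23.8, 21.9]), np.float64(88.3)]
```

View pics/z8.png

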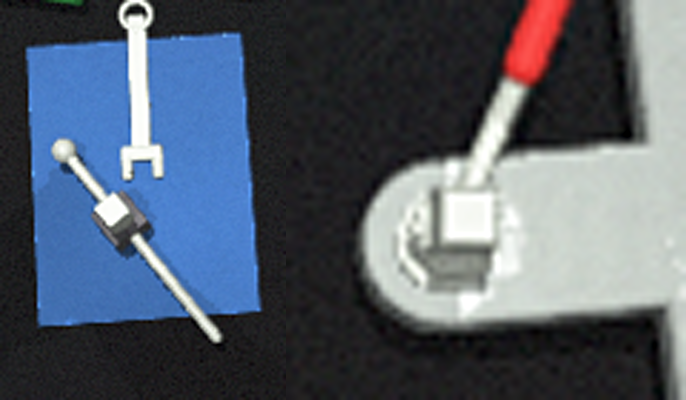

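View pics/side8.png

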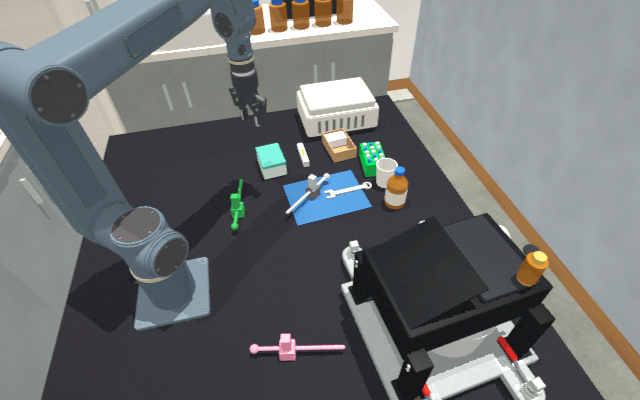

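The key stands upright on the mat, with its hub at (220, 120) in the crop. The head has turned about 7° clockwise, which is within the 15° allowed, and the spanner hasn't moved. Handing in.

```bash
python3 - <<'E'
from h import *
print(r.read_time_s()); print(r.finish_job())
E
```

```text
42.6167
the job is handed in; nothing more can be done
None
```

The slack screw is locked, and the steel key is back upright on the mat where it started. I handed the job in at 42.6 s of the 72 s allowed.

- **Key on the screw:** I seated the key on the head, after one small sideways correction on the way down. Its long arm was turned against the leg until contact showed as 0.67 N m.
- **Tightening:** I pushed the lever clockwise until it read about 13.8 N at roughly 96 mm from the axis. That is about 1.33 N m, inside the 1.0–1.8 N m range.
- **Screw setting:** The head now sits about 0.12 rad (7°) clockwise of its setting, within the 0.26 rad allowed. The lever's final angle agrees, putting the nut at about 0 with the screw turned that far.
- **Key and bench:** The key stands within about 2 mm of its starting place. The other items showed no change in the camera pictures.

**Checks that disagreed:**
- The lever was met about 0.15 rad later than I had worked out from the finger width, so I tightened by the force reading rather than by position.
- The first lift of the key stopped on a brief force spike. The slower lift after it pulled at no more than about 11 N.
- After the key came off the head, its arm still rubbed the leg with about 4 N until I moved it clear.

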